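# Slide a carton to the free place and hold the scanner over its barcode

### The arm

A 6-joint arm with a two-finger parallel gripper is mounted at the origin on the work surface. World frame = base frame: x ahead of the robot, y to its left, z up, the work surface at z = 0. Lengths are in mm, angles in rad, forces in N, time in s.
With the tool pointing down it reaches from about 325 to 775 mm from the base axis. Payload 5.5 kg.
Tool frame: the origin (TCP) lies on the centre line of the jaws, within the pads' length; the fingertips stand 25 mm ahead of it and the grasp point (between the pads) lies 6 mm ahead of it; z points along the fingers, y is the line along which they close (so a half turn about z gives the same grasp; the last joint's range is limited). The gripper opens to 88 mm and grips with 3 to 60 N. Pads are 20 mm wide; open, the fingers measure 115 mm over their backs; the gripper's body (75 mm by 178 mm) begins 61 mm behind the grasp point.
Start: joints at [-1.256, 0.091, 1.231, -0, 1.82, -0.057], TCP at [217.976, -559.02, 247.631] pointing down, gripper open.
Joint ranges: [-2.87, 2.87], [-0.86, 2.18], [0.17, 2.46], [-1.51, 4.65], [0.06, 2.69], [-2.65, 2.65]. Speed limits (rad/s): [2.57, 2.57, 3.01, 3.14, 3.14, 3.14].

### API

Orientations are given as a unit quaternion [w, x, y, z].
In Python, from rig import move_ptp, move_l, set_joints, open_jaws, gripper_close, sleep, solve_ik, get_state, read_camera, MotionError, job_done gives the robot as it stands. Calls block until the motion is done:
- move_ptp(position, orientation): joint-space move of the TCP to a pose.
- move_l(position, frame=None, max_speed=150): straight line of the TCP; frame=None keeps the orientation; max_speed is the mean speed in mm/s.
- set_joints(angles): joint-space move.
- open_jaws() and gripper_close(grasp_force=None): open the fingers fully, or close them until they stop; grasp_force is the grip in N (None keeps the last).
- sleep(seconds).
- solve_ik(position, orientation): joint angles nearest the present ones, or None.
- get_state(): the state.
- read_camera(name): name is "scene" or "side" or "wrist"; returns a dict with "frame" (480x640x3 uint8, blue, green, red), "depth" (480x640 float32, mm along the optical axis (not along the pixel's ray), 0 where there is no reading), "vfov" (degrees; the focal length in pixels is half the picture's height over the tangent of half this angle, whatever the lens; pixels are square), "cx", "cy" (the principal point, pixels), "rvec" (rotation vector, rad) and "tvec" (3), from world to camera coordinates, as OpenCV has them; the wrist camera has in their place "hand_eye" (4x4, takes a point from camera to tool coordinates, whose origin is the TCP and whose axes are the flange's). Camera axes: x right, y down, z forward; pixel columns grow to the right and rows downward; lengths in mm; the calibration is good to about 2 mm. A picture is of the moment at which its call begins: read the wrist's pose just before it.
A pose or a line that the arm cannot do raises MotionError and nothing moves.
- job_done(): hands the job in; it is judged then, once.
The state is a dict: "clock": time; "joints": joint angles; "joint_vel": joint speeds; "joint_torque": joint torques, N m; "tcp_pos": TCP position; "tool_rot": TCP orientation; "force": force on the tool from outside, world axes, zero at the start; "moment": the same for the moment, N m; "finger_gap": finger opening in mm; "grip_force": force on a finger pad.
Only numpy, scipy, OpenCV 4.12 (cv2) and the standard library are available. Lean on these libraries where they do the work, as an engineer would, in place of code of your own. Each camera call takes 0.05 s, during which the arm holds its last target. There are 200 camera calls.

### The job

Slide the slim labelled carton sideways out of its taped place and let go of it square inside the empty taped place beside it, without lifting it: its bottom flaps are only folded shut. Then scan it out: take the barcode scanner out of its holder, carry it over the boxes that stand between, and hold it nose straight down about 3 cm above the middle of the carton's barcode, its wide window along the length of the barcode, never touching the carton with it. Finish like that, still holding the scanner steady in the air, and leave everything else on the bench standing where it is.

Things in the scene. Friction and masses are not known exactly. Their poses are not given: they have to be found in the camera images.
- parcel: slim closed brown carton, 180 mm long (its x) x 60 mm wide (its y) x 70 mm high, 0.3 to 0.65 kg; origin at the centre of its underside, z up. A white barcode label lies on its top face. It stands inside one of the two taped places
- label (a point): middle of the white label (84 x 46 mm) on top of the carton: 44 mm from the carton's centre towards its +x end, 70.5 mm above its underside. The axes are those of the carton; the barcode's length runs along x, its bars along y
- free_place: the empty taped place: a flat dark tape rectangle stuck on the white bench, inside 200 mm (its x) x 84 mm (its y), tape 12 mm wide, no height; origin at its centre on the bench top. The carton belongs inside it with its length along x, either way round
- full_place: the same kind of taped rectangle, the one the carton stands in at the start; which of the two places is on the left differs from run to run
- scanner: cordless gun-shaped barcode scanner, 0.18 kg, nose down in its holder. Origin: centre of the window under its nose; z up the head. Black nose 44 (x) x 68 (y) mm, 34 high; above it the grey head, 44 x 50 (y) mm, flat sides 44 to 104 mm above the window: grip it across y from above. Handle 32 mm thick leaves at -x, rising from 78 mm to an end 128 mm out, top 126 mm up
- window (a point): centre of the scanner's window (30 x 56 mm, wide along y), on the underside of its nose; same point and axes as the scanner's origin. The scan line runs along y and reads a barcode either way round
- holder: black holder fixed to the bench: foot 120 x 110 x 10 mm with an open cup, rim 45 mm above the bench, inside 52 (x) x 76 (y) mm, in which the scanner's nose stands loosely, 10 mm above the bench; the scanner comes out straight up. Origin on the bench at its centre, z up; the scanner's handle points to its -x (towards the robot)
- foam_box: white foam box with lid, 130 x 120 mm, 130 mm high, loose; origin at the centre of its underside. One of three things in the row between the scanner and the taped places
- tall_carton: brown carton 120 x 100 mm, 150 mm high, loose; origin at the centre of its underside. One of the row between
- tape_stack: stack of three brown packing-tape rolls, 100 mm across, 144 mm high, one loose body; origin at the centre of its underside. One of the row between
- cutter: grey box cutter 155 x 30 x 16 mm lying on the bench beyond the taped places; origin at the centre of its underside, length along x
- tape_roll: single roll of packing tape lying flat, 100 mm across, 48 mm high, on the left of the bench; origin at the centre of its underside
- label_roll: roll of white blank labels standing flat, 76 mm across, 50 mm high, loose, to the left of the taped places; origin at the centre of its underside
- foam_lid: spare white foam lid lying flat, 130 x 120 x 26 mm, loose, on the right between the robot and the holder; origin at the centre of its underside
- tape_dispenser: grey bench tape dispenser, 200 x 75 mm, 123 mm high, heavy, beyond the scanner; origin at the centre of its underside, length along x

How it is judged (in metres and radians):
On the way, in this order (a step that is already met when the one before it is completed fails the run):
1. the carton stands square inside the empty taped place, let go (x of parcel in the frame of free_place between -0.013 and 0.013 m and y of parcel in the frame of free_place between -0.015 and 0.015 m and angle between the x axis of parcel and the x axis of free_place, either way round below 0.16 rad and height (world z) of parcel below 0.004 m and angle between parcel's own z axis and vertical below 0.05 rad and linear speed of parcel below 0.01 m/s and contact force between parcel and the fingers below 0.1 N), for 0.2 s.
2. the scanner is lifted out of its holder (z of window in the frame of holder above 0.06 m and contact force between scanner and the fingers above 2 N), for 0.1 s.
At the end, for the whole second after the job is handed in: Carton flat and still inside the free place's tape (13 mm, 15 mm, 0.16 rad), let go. Scanner held steady in the fingers, window 15-50 mm above the label, within 15 mm of its middle, upright and in line with the barcode within 0.17 rad, touching nothing else (x of parcel in the frame of free_place between -0.013 and 0.013 m and y of parcel in the frame of free_place between -0.015 and 0.015 m and angle between the x axis of parcel and the x axis of free_place, either way round below 0.16 rad and height (world z) of parcel below 0.004 m and angle between parcel's own z axis and vertical below 0.05 rad and linear speed of parcel below 0.01 m/s and horizontal distance between window and label below 0.015 m and z of window in the frame of label between 0.015 and 0.05 m and angle between scanner's own z axis and vertical below 0.17 rad and angle between the y axis of scanner and the x axis of parcel, either way round below 0.17 rad and height (world z) of window above 0.08 m and linear speed of scanner below 0.02 m/s and angular speed of scanner below 0.15 rad/s and contact force between scanner and the fingers above 2 N and contact force between scanner and parcel below 0.1 N and contact force between scanner and holder below 0.1 N and contact force between scanner and foam_box below 0.1 N and contact force between scanner and tall_carton below 0.1 N and contact force between scanner and tape_stack below 0.1 N); the arm keeps its last pose, push and grip.
It fails at once if the carton is lifted off the bench (over 10 mm) or tipped (height (world z) of parcel above 0.01 m or angle between parcel's own z axis and vertical above 0.2 rad).
It fails at once if the scanner touches the carton (contact force between scanner and parcel above 0.5 N).
It fails at once if another thing on the bench is displaced by more than 15 mm or tipped over (distance of any of foam_box, tall_carton, tape_stack, cutter, tape_roll, tape_dispenser, label_roll, foam_lid from where it was at the start of the episode above 0.015 m or angle between any of foam_box, tall_carton, tape_stack, cutter, tape_roll, tape_dispenser, label_roll, foam_lid's own z axis and vertical above 0.3 rad).
It also fails if it takes over 64 s, if anything falls off the work surface, if the arm or the gripper's body presses on something with over 40 N, if the wrist force passes 120 N, or if a joint passes its speed limit or range.

## Working session

There is one attempt and no reset: what is moved stays moved. The work goes in short steps, each a Python script; the robot and the scene stay as the last script left them, time stands still between calls to the robot, and variables do not carry over. Pictures are saved under pics/ and viewed, at most 10 in all, crops included, and the job is handed in when it is done.

```bash
ls; mkdir -p pics
python3 - <<'E'
from rig import *
import cv2,numpy as np,pickle
d={}
for n in("scene","side"):
    c=read_camera(n);d[n]=c
    cv2.imwrite(f"pics/{n}0.png",c["frame"]);print(n,c["vfov"],c["cx"],c["cy"],c["rvec"],c["tvec"],{k for k in c})
pickle.dump(d,open("cam0.pkl","wb"))
s=get_state();print(s)
E
```

```text
pics
scene 50.283617558765044 317.54900469769495 231.50652234030073 [ 1.26616418  2.34031966 -0.90122812] [ 285.09746826 -306.98510465 1744.45659255] {'rvec', 'vfov', 'cx', 'depth', 'frame', 'tvec', 'cy'}
side 45.74367319844179 325.94718671537345 238.4874685432746 [ 2.47227341 -0.70776321  0.20484706] [-421.45638653  295.02421011 1561.2372317 ] {'rvec', 'vfov', 'cx', 'depth', 'frame', 'tvec', 'cy'}
{'clock': 0.1, 'joints': array([-1.25567219e+00,  9.17777849e-02,  1.23176540e+00, -2.04029250e-05,
        1.81983280e+00, -5.66754844e-02]), 'joint_vel': array([ 0.00142691, -0.00181303, -0.00283516,  0.00059207,  0.00096915,
        0.0007919 ]), 'joint_torque': array([ 3.78364610e-03, -4.47857630e+01, -4.07570779e+01,  7.01184268e-02,
        2.84522830e-02, -9.40780433e-05]), 'tcp_pos': array([ 217.9086181 , -558.77858047,  246.62343241]), 'tool_rot': array([-8.82956221e-04,  9.82770408e-01,  1.84828377e-01, -1.24710940e-04]), 'force': array([-0.57233434,  0.46644747, -0.2117591 ]), 'moment': array([ 0.06925761, -0.02240694, -0.01217362]), 'grip_force': 0.0, 'finger_gap': 87.62873517922272}
```

View pics/scene0.png

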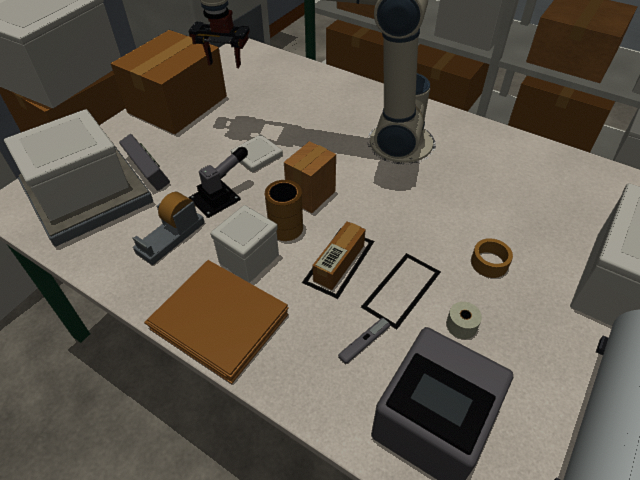

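View pics/side0.png

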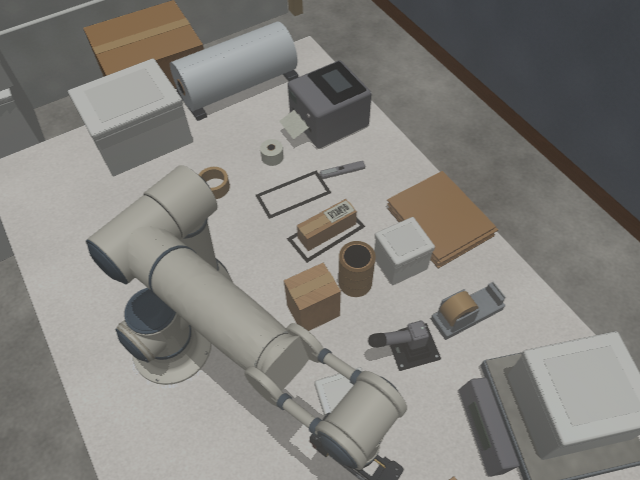

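The scene view shows the carton at about (340,255), label at its far (+x) end. The free place is on its left at (402,290) and the scanner at (210,185). The tape stack, tall carton and foam box stand between. Next I'll make a top-down height map and orthophoto.

```bash
cat > h.py <<'E'
import cv2,numpy as np,pickle
def K(c):
    f=240/np.tan(np.radians(c["vfov"])/2); return np.array([[f,0,c["cx"]],[0,f,c["cy"]],[0,0,1.]])
def cloud(c):
    k=K(c);R=cv2.Rodrigues(np.array(c["rvec"]))[0];t=np.array(c["tvec"]).ravel()
    v,u=np.mgrid[:480,:640];z=c["depth"].astype(float)
    P=np.stack([(u-k[0,2])/k[0,0]*z,(v-k[1,2])/k[1,1]*z,z],-1)
    return (P-t)@R
def ortho(c,z0,x0,x1,y0,y1,s=1.):   # rows: x descending, cols: y descending ; s px/mm
    R=cv2.Rodrigues(np.array(c["rvec"]))[0];t=np.array(c["tvec"]).ravel()
    H=K(c)@np.c_[R[:,0],R[:,1],R[:,2]*z0+t]
    A=np.array([[0,-1/s,x1],[-1/s,0,y1],[0,0,1]]) # px(u,v)->x,y
    return cv2.warpPerspective(c["frame"],np.linalg.inv(H@A),(int((y1-y0)*s),int((x1-x0)*s)))
E
python3 - <<'E'
from h import *
d=pickle.load(open("cam0.pkl","rb"))
for n,pts in (("scene",dict(parcel=(340,250),free=(402,290),scan=(210,175),stack=(284,190),tall=(312,155),foam=(245,230),cut=(365,340),lid=(262,150),lab=(463,320))),):
    P=cloud(d[n])
    for k,(u,v) in pts.items(): print(n,k,P[v,u].round())
x0,x1,y0,y1=250,850,-450,350
for n in d:
    P=cloud(d[n]).reshape(-1,3);ok=(d[n]["depth"].ravel()>0)
    print(n,"bench z",np.median(P[ok&(abs(P[:,2])<15)&(P[:,0]>300)&(P[:,0]<800)&(abs(P[:,1])<400),2]))
    hm=np.zeros((300,400),np.float32)
    i=((x1-P[:,0])/2).astype(int);j=((y1-P[:,1])/2).astype(int)
    ok&=(i>=0)&(i<300)&(j>=0)&(j<400)&(P[:,2]<300)
    np.maximum.at(hm,(i[ok],j[ok]),P[ok,2])
    for nm,lo,hi in(("parcel",62,78),("foam",122,138),("tall",143,160),("lid",20,32),("labroll",44,54),("scanhead",95,140)):
        m=cv2.morphologyEx(((hm>lo)&(hm<hi)).astype(np.uint8),cv2.MORPH_CLOSE,np.ones((3,3)))
        cs,_=cv2.findContours(m,cv2.RETR_EXTERNAL,cv2.CHAIN_APPROX_NONE)
        for c in cs:
            if cv2.contourArea(c)>250:
                r=cv2.minAreaRect(c);print(n,nm,"x",round(x1-2*r[0][1]),"y",round(y1-2*r[0][0]),"size",np.round(np.array(r[1])*2),"ang",round(r[2]))
g=ortho(d["scene"],0,x0,x1,y0,y1)
cv2.imwrite("pics/o_scene.png",g)
cv2.imwrite("pics/o_side.png",np.hstack([ortho(d["scene"],70,400,700,-200,200),ortho(d["side"],70,400,700,-200,200)]))
E
```

```text
scene parcel [575. 108.  73.]
scene free [549. 284.  -2.]
scene scan [ 573. -331.  119.]
scene stack [531. -98. 146.]
scene tall [ 375. -112.  152.]
scene foam [ 690. -107.  128.]
scene cut [739. 281.  15.]
scene lid [ 317. -351.   25.]
scene lab [582. 457.  48.]
scene bench z -0.3458965267385598
scene parcel x 563 y 100 size [187.  63.] ang 88
scene foam x 689 y -114 size [123. 132.] ang 6
scene tall x 387 y -111 size [105. 130.] ang 3
scene tall x 539 y -96 size [97. 98.] ang 27
scene lid x 327 y -367 size [122. 134.] ang 17
scene lid x 796 y -353 size [ 83. 109.] ang 2
scene scanhead x 512 y -326 size [ 52. 158.] ang 22
scene scanhead x 706 y -346 size [76. 84.] ang 4
scene scanhead x 688 y -114 size [123. 134.] ang 5
side bench z 0.37295251358807924
side parcel x 561 y 99 size [185.  66.] ang 88
side foam x 458 y -320 size [34. 66.] ang 5
side foam x 682 y -115 size [123. 138.] ang 4
side tall x 383 y -111 size [106. 123.] ang 4
side tall x 534 y -97 size [99. 99.] ang 36
side lid x 307 y -352 size [95. 93.] ang 16
side lid x 797 y -355 size [75. 95.] ang 5
side scanhead x 502 y -340 size [ 53. 158.] ang 11
side scanhead x 696 y -348 size [75. 86.] ang 3
side scanhead x 682 y -114 size [125. 138.] ang 4
```

View pics/o_scene.png

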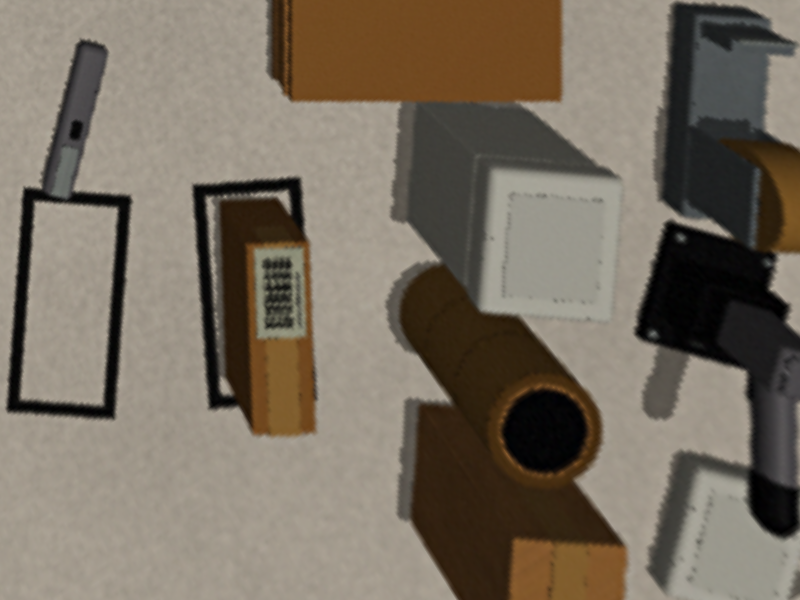

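View pics/o_side.png

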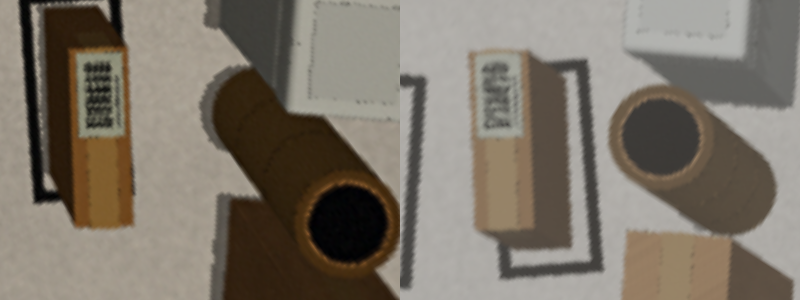

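The orthophoto gives the free place centre near (547,281) at about -4°, the full place at about +4°, and the carton near (562,99) at about +2°. The scanner is yawed about -14°. I'll refine these with the wrist camera over the scanner and over the places.

```bash
cat >> h.py <<'E'
from scipy.spatial.transform import Rotation as Ro
def Q(yaw): # tool down, tool y axis at world angle yaw+90deg (x axis at yaw)
    q=(Ro.from_euler("z",yaw)*Ro.from_euler("x",np.pi)).as_quat(); return [q[3],q[0],q[1],q[2]]
def wcam():
    from rig import get_state,read_camera
    s=get_state();c=read_camera("wrist")
    q=s["tool_rot"];T=np.eye(4);T[:3,:3]=Ro.from_quat([q[1],q[2],q[3],q[0]]).as_matrix();T[:3,3]=s["tcp_pos"]
    W=np.linalg.inv(T@np.array(c["hand_eye"]))
    c["rvec"]=cv2.Rodrigues(W[:3,:3])[0].ravel();c["tvec"]=W[:3,3]; return c
E
python3 - <<'E'
from rig import *; from h import *
c=read_camera("wrist");print(np.round(c["hand_eye"],2),c["vfov"])
d={}
for n,p,yw in(("wscan",(500,-330,370),-.2),("wplace",(470,170,400),0)):
    a=[(y,solve_ik(p,Q(y))) for y in (yw,yw+np.pi)];print([(y,None if j is None else np.round(j,2)) for y,j in a])
    a=[x for x in a if x[1] is not None];y=min(a,key=lambda x:abs(x[1][5]))[0]
    move_ptp(p,Q(y));sleep(.3);d[n]=wcam();cv2.imwrite(f"pics/{n}.png",d[n]["frame"])
pickle.dump(d,open("cam1.pkl","wb"));print(get_state()["clock"],get_state()["tcp_pos"])
cv2.imwrite("pics/w.png",np.hstack([cv2.resize(d[n]["frame"],(400,300)) for n in d]))
E
```

```text
[[   0.     -0.95   -0.3    81.33]
 [   1.      0.      0.      0.17]
 [  -0.     -0.3     0.95 -138.33]
 [   0.      0.      0.      1.  ]] 63.0659719201689
[(-0.2, array([-0.64,  0.15,  0.94, -0.  ,  2.05,  1.13])), (2.941592653589793, array([-0.64,  0.15,  0.94,  0.  ,  2.05, -2.01]))]
[(0, array([ 0.28, -0.09,  1.14, -0.  ,  2.1 ,  1.85])), (3.141592653589793, array([ 0.28, -0.09,  1.14,  0.  ,  2.1 , -1.29]))]
4.35 [470.1107071  169.8116158  399.97756169]
```

View pics/w.png

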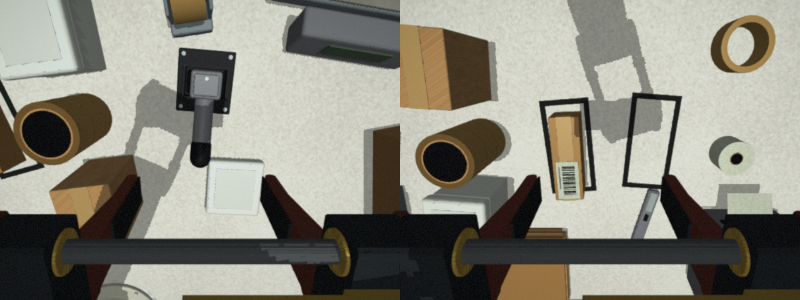

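Both wrist views are clear: scanner head at (207,85) left with the handle straight down. On the right, the carton is at (567,150) and the free place at (653,140). I'll fit them numerically.

Run:
```python
from h import *
d=pickle.load(open("cam1.pkl","rb"));d0=pickle.load(open("cam0.pkl","rb"))
def rects(m,x1,y1,s,amin):
    cs,h=cv2.findContours(m,cv2.RETR_CCOMP,cv2.CHAIN_APPROX_NONE)
    for c,hh in zip(cs,h[0]):
        if cv2.contourArea(c)>amin*s*s:
            r=cv2.minAreaRect(c);b=cv2.boxPoints(r)
            X=np.c_[x1-b[:,1]/s,y1-b[:,0]/s];e=[X[1]-X[0],X[2]-X[1]];L=max(e,key=np.linalg.norm);L=L*np.sign(L[0])
            print("  hole" if hh[3]>=0 else "  outer",X.mean(0).round(1),np.sort(np.array(r[1])/s).round(1),"ang deg",round(np.degrees(np.arctan2(L[1],L[0])),2),"fill",round(cv2.contourArea(c)/r[1][0]/r[1][1],2))
for n,c in(("wplace",d["wplace"]),("scene",d0["scene"]),("side",d0["side"])):
    print(n,"free tape")
    g=cv2.cvtColor(ortho(c,0,400,690,200,360,2),cv2.COLOR_BGR2GRAY)
    rects((g<(80 if n!="side" else 90)).astype(np.uint8),690,360,2,4000)
    P=cloud(c);z=P[...,2]
    print(" parcel top");o=((z>62)&(z<80)&(P[...,0]>430)&(P[...,0]<700)&(P[...,1]>30)&(P[...,1]<170))
    q=P[o];r=cv2.minAreaRect(q[:,:2].astype(np.float32));print("  ",np.round(r,2) if 0 else r,"z",np.median(q[:,2]),"mid",((q.max(0)+q.min(0))/2).round(1))
    print(" label");g=ortho(c,70.5,540,680,50,150,2).astype(int)
    m=cv2.morphologyEx((((g.max(2)-g.min(2))<50)&(g.max(2)>130)).astype(np.uint8),cv2.MORPH_CLOSE,np.ones((9,9)));rects(m,680,150,2,1500)
c=d["wscan"];P=cloud(c);z=P[...,2];b=(P[...,0]>380)&(P[...,0]<680)&(P[...,1]>-430)&(P[...,1]<-250)
q=P[b&(z>60)&(z<200)];print("scan pts",len(q),"zmax",q[:,2].max())
for lo in range(60,150,10):
    k=q[(q[:,2]>=lo)&(q[:,2]<lo+10)]
    if len(k)>30: print(lo,len(k),k.min(0).round(),k.max(0).round(),[np.round(v,1) for v in cv2.minAreaRect(k[:,:2].astype(np.float32))])
print("foot");g=ortho(c,10,440,700,-440,-240,2);rects((g.max(2)<60).astype(np.uint8),700,-240,2,4000)
cv2.imwrite("pics/oscan.png",np.hstack([g,ortho(c,118,440,700,-440,-240,2)])[:600,:800])
```

```text
wplace free tape
  outer [561.  290.2] [139.5 258. ] ang deg -0.0 fill 0.72
  hole [546.5 281.7] [ 87.5 204.1] ang deg -4.34 fill 0.98
 parcel top
   ((561.3135986328125, 99.06044006347656), (182.02288818359375, 60.35131072998047), 2.0532829761505127) z 71.78310745932345 mid [561.   99.3  68.6]
 label
  outer [610.2 100.2] [ 99.5 139.5] ang deg -0.0 fill 0.63
scene free tape
  outer [561.5 280.3] [109.1 254.6] ang deg -4.46 fill 0.87
  hole [546.7 281.5] [ 86. 202.] ang deg -4.3 fill 0.98
 parcel top
   ((562.0252075195312, 99.00685119628906), (186.30270385742188, 61.65791320800781), 2.1948039531707764) z 69.75934086644358 mid [562.4  98.7  69.7]
 label
  outer [606.   99.6] [45.5 84.9] ang deg 2.62 fill 0.92
  hole [606.  102.2] [30.4 69.5] ang deg 1.41 fill 0.93
  outer [610.2  64. ] [ 27.  139.5] ang deg -0.0 fill 0.79
side free tape
  outer [562.2 281.1] [107.1 255.3] ang deg -4.26 fill 0.85
  hole [545.2 282.5] [ 89.5 206.1] ang deg -4.4 fill 0.97
 parcel top
   ((560.3718872070312, 98.61148071289062), (184.1822509765625, 65.4973373413086), 1.8199303150177002) z 70.5090804135207
[... 403 characters left out ...]
[ 667.2, -347.8]), array([69. , 25.2]), np.float64(89.7)]
90 449 [ 513. -383.   90.] [ 679. -313.  100.] [array([ 595.7, -345.9]), array([ 70. , 164.3]), np.float64(88.2)]
100 1370 [ 486. -384.  100.] [ 680. -312.  110.] [array([ 581.4, -343.4]), array([ 72. , 193.6]), np.float64(86.8)]
110 3231 [ 456. -380.  110.] [ 680. -304.  120.] [array([ 565.2, -346.9]), array([ 65.8, 225.7]), np.float64(85.0)]
120 1685 [ 429. -374.  120.] [ 578. -302.  130.] [array([ 501.3, -335.7]), array([ 38.1, 150.2]), np.float64(74.1)]
130 859 [ 430. -335.  130.] [ 472. -304.  140.] [array([ 450.3, -322.1]), array([30.1, 41.8]), np.float64(58.4)]
foot
  outer [ 557.  -351.1] [107.8 119.4] ang deg -16.17 fill 0.63
```

View pics/oscan.png

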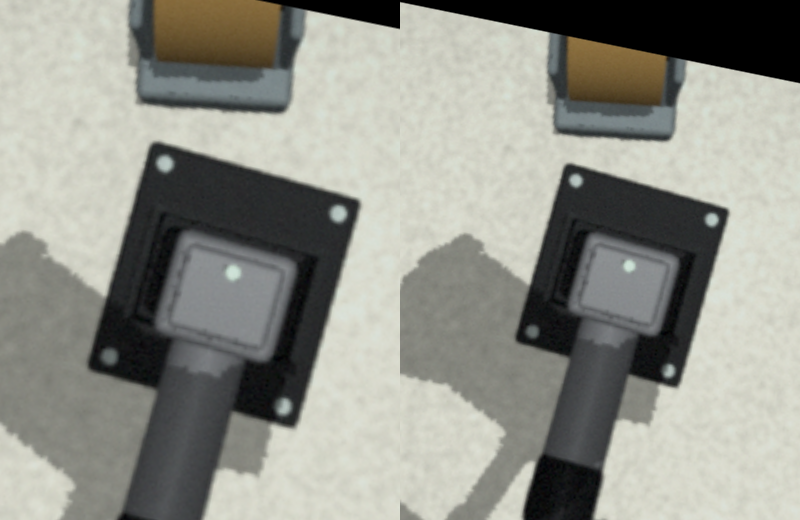

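Run:
```python
from rig import *; from h import *
r=np.radians
ya=np.pi+r(2.05); yb=np.pi+r(-4.34)
move_ptp((561.3,99,150),Q(ya)); move_l((561.3,99,41)); gripper_close(20); s=get_state();print(s["finger_gap"],s["grip_force"],s["tcp_pos"],s["clock"])
move_l((546.4,281.7,41),Q(yb),max_speed=80);sleep(.3)
s=get_state();print(s["finger_gap"],s["grip_force"],s["tcp_pos"],s["force"])
open_jaws();sleep(.2);move_l((546.4,281.7,150))
move_ptp((470,240,330),Q(np.pi));sleep(.3);c=wcam();pickle.dump(c,open("cam2.pkl","wb"))
print(get_state()["clock"])
cv2.imwrite("pics/w2.png",c["frame"])
P=cloud(c);z=P[...,2]
q=P[(z>62)&(z<80)&(P[...,0]>420)&(P[...,0]<680)&(P[...,1]>230)&(P[...,1]<335)];print(cv2.minAreaRect(q[:,:2].astype(np.float32)),np.median(q[:,2]))
side=read_camera("side");P=cloud(side);z=P[...,2]
q=P[(z>62)&(z<80)&(P[...,0]>420)&(P[...,0]<680)&(P[...,1]>230)&(P[...,1]<335)];print("side",cv2.minAreaRect(q[:,:2].astype(np.float32)))
```

```text
59.80382651413118 19.999938905239105 [561.50571202  99.12856397  41.44917347] 6.8417
60.14963983574429 19.999961256980896 [546.44680192 282.15934317  41.46343995] [ 0.69027076 -5.02871612  5.96080502]
12.45
((545.9277954101562, 281.5710754394531), (60.22675323486328, 181.47218322753906), 85.62581634521484) 71.6633669886274
side ((543.7281494140625, 279.2319030761719), (72.81112670898438, 182.98484802246094), 85.14830017089844)
```

View pics/w2.png

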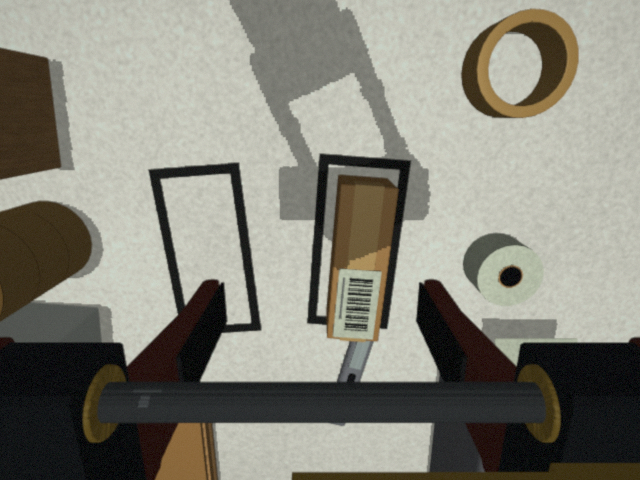

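The carton stands square inside the free tape, at (546,281.6) and -4.4° (label at pixel (357,305)). Now the scanner.

Run:
```python
from rig import *; from h import *
r=np.radians; yw=r(-15.3)
move_ptp((557,-352,260),Q(yw)); move_l((557,-352,94),max_speed=120)
gripper_close(45); s=get_state();print(s["finger_gap"],s["grip_force"],s["tcp_pos"],s["joints"].round(2),s["clock"])
move_l((557,-352,290),max_speed=120);sleep(.3)
s=get_state();print(s["finger_gap"],s["grip_force"],s["force"],s["clock"])
print(solve_ik((590,278,290),Q(r(85.63))))
c={n:read_camera(n) for n in("scene","side")};pickle.dump(c,open("cam3.pkl","wb"))
cv2.imwrite("pics/lift.png",np.hstack([c["scene"]["frame"][60:360,60:460],c["side"]["frame"][180:480,240:640]]))
```

```text
49.88632142821435 44.9354749917984 [ 557.03668567 -351.88357865   93.9972701 ] [-0.62  0.27  1.3   0.    1.57  1.22] 16.8667
49.78460815769724 44.93456304073334 [-0.1346714   0.52556248 -1.81279041] 18.95
[ 3.88178505e-01  2.51482876e-01  9.76870915e-01 -4.44089210e-16
  1.91323886e+00  4.64449393e-01]
```

View pics/lift.png

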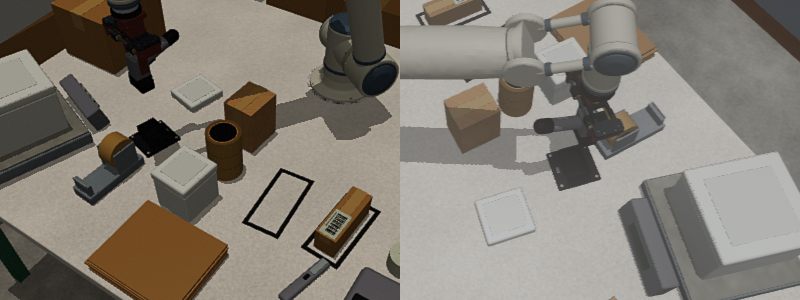

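The scanner is out and held upright (nose at about (145,80) in the left half), and everything else is undisturbed. I'll carry it over and check before the last descent.

Run:
```python
from rig import *; from h import *
r=np.radians;q=Q(r(85.63))
move_l((590,278.2,290),q,max_speed=110);move_l((590,278.2,225),max_speed=80);sleep(.4)
s=get_state();print(s["finger_gap"],s["grip_force"],s["tcp_pos"],s["clock"])
c={n:read_camera(n) for n in("scene","side")};pickle.dump(c,open("cam4.pkl","wb"))
cc=c["scene"]; R=np.array(cc["rvec"]);t=np.array(cc["tvec"])
# expected nose outline at window height 141 (44 x 68) and at label
im=cc["frame"].copy()
a=r(85.63);ex=np.array([np.cos(a),np.sin(a)]);ey=np.array([-ex[1],ex[0]])
for z in(141,175):
    b=[[*(np.array([590,278.2])+22*i*ex+34*j*ey),z] for i,j in((1,1),(1,-1),(-1,-1),(-1,1))]
    p=cv2.projectPoints(np.array(b),R,t,K(cc),None)[0].astype(np.int32);cv2.polylines(im,[p],True,(0,255,0),1)
cv2.imwrite("pics/over.png",np.hstack([cv2.resize(im[150:350,270:470],(500,500)),cv2.resize(c["side"]["frame"][120:320,240:360],(300,500))]))
```

```text
49.83966515267919 44.93450224399567 [590.06035924 278.21633015 225.15287685] 26.2917
```

View pics/over.png

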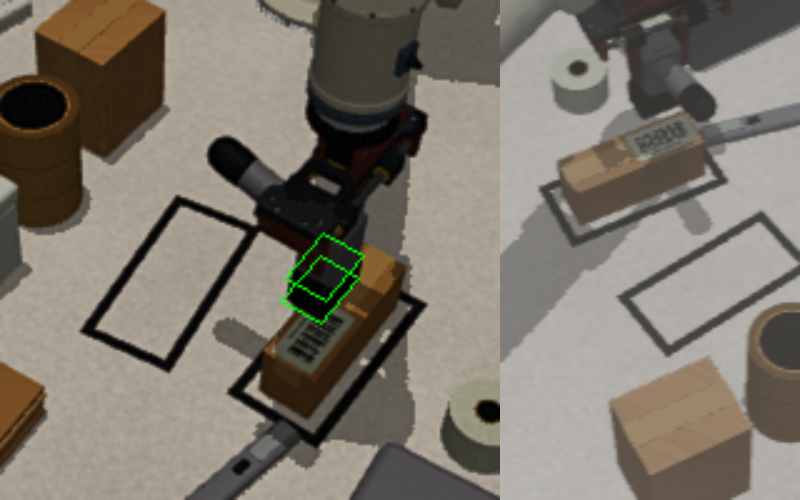

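The nose (about (322,285)) matches the predicted outline. I'll descend to 3 cm, check, and hand in.

Run:
```python
from rig import *; from h import *
move_l((590,278.2,186),max_speed=40);sleep(1)
s=get_state();print(s["finger_gap"],s["grip_force"],s["tcp_pos"],s["force"],abs(s["joint_vel"]).max(),s["clock"])
cc=read_camera("scene");im=cc["frame"];cv2.imwrite("pics/fin.png",cv2.resize(im[180:340,270:430],(600,600)))
```

```text
49.56068457811001 44.93452727794647 [589.99133527 278.21671602 185.99450669] [ 0.71094091  0.2646926  -1.83446334] 0.0016310465353033404 28.5167
```

View pics/fin.png

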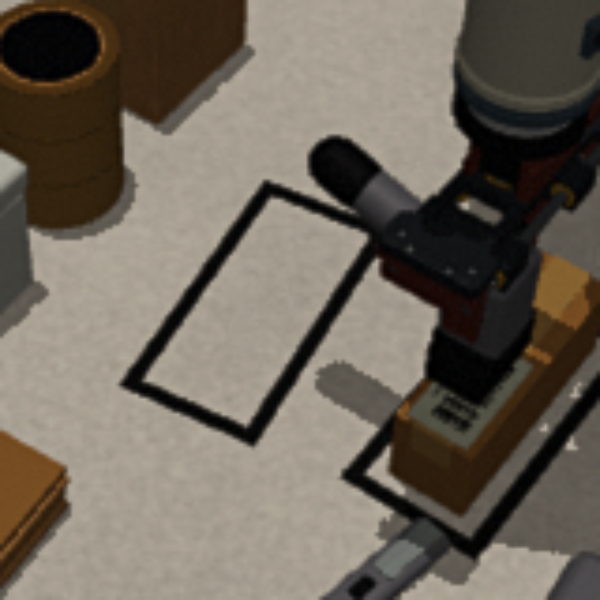

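The nose hovers above the label (nose about (475,360), label about (465,400)), in line with the carton and not touching it.

```bash
python3 -c "
from rig import *
print(job_done())"
```

```text
the job is handed in; nothing more can be done
None
```

Job handed in at about 28.5 s on the clock: the carton was slid into the free place and let go, measured within about 1 mm of its centre and in line with it, and the scanner is held nose down about 3 cm above the barcode; no verdict was returned.

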